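# Set out a stack of tins and boxes on their display stands

## Robot

A 6-joint arm with a two-finger parallel gripper is mounted at the origin on the work surface. World frame = base frame: x ahead of the robot, y to its left, z up, the work surface at z = 0. Lengths are in m, angles in rad, forces in N, time in s.
With the tool pointing down it reaches from about 0.35 to 0.85 m from the base axis. Payload 8.1 kg.
Tool frame: the origin (TCP) lies at the centre of the arm's flange, where the gripper is bolted on; the fingertips stand 186 mm ahead of it and the grasp point (between the pads) lies 167 mm ahead of it; z points along the fingers, y is the line along which they close (so a half turn about z gives the same grasp; the last joint's range is limited). The gripper opens to 93 mm and grips with 3 to 60 N. Pads are 15 mm wide; open, the fingers measure 128 mm over their backs; the gripper's body (75 mm by 188 mm) begins 65 mm behind the grasp point.
Start: joints at [-1.319, 0.13, 1.488, -0, 1.523, -0.085], TCP at [0.198, -0.566, 0.405] pointing down, gripper open.
Joint ranges: [-2.96, 2.96], [-0.89, 2.26], [0.02, 2.5], [-1.34, 4.48], [0, 2.73], [-2.66, 2.66]. Speed limits (rad/s): [2.39, 2.39, 2.79, 3.14, 3.14, 3.14].

## Interface

Orientations are given as a rotation vector (axis times angle).
In Python, from plant import robot gives the robot as it stands.
- The arm moves only by the tool apply_moves, never from a script. Its argument "series" is a list of rows, each a list of 2 entries, a list of its own where there are three numbers: the shift along the tool's x, y, z in mm, then the turn, a rotation vector about the tool's x, y, z in rad. A call has 1 to 12 rows; each row shifts and turns the commanded pose from where the row before left it, along the tool's axes as they then stand; what a row does not reach is not made up. A row lasts 1/12 s, in which the tool goes at most 41.7 mm and 7.16 degrees, less where a joint would pass 70% of its speed; a pose out of reach is approached as far as the arm can. A call is refused whole if a number of a shift passes 41.7 or a number of a turn 0.125, either way. A call with a gripper value outside its range is refused whole. "claw" is the opening, from 0 (shut) to 1 (fully open), set as the call begins (left out, the last holds). The fingers move at their own pace and stop on an object; "newtons" is the grip in N (left out, the last holds). Time passes only in rows, so rows that do not move let the fingers close. It gives the time, the measured TCP pose, the force, the opening and the grip force at its end, in the units of the state.
- robot.read_state(): the state, without advancing time (a new reading comes with each control period).
- robot.read_camera(name): name is "scene" or "top"; returns (picture, depth): 420x560x3 uint8, blue, green, red; 420x560 float32, m along the optical axis (not along the pixel's ray), 0 where there is no reading.
- robot.calibration(name): a dict with "fx", "fy", "cx", "cy" (pixels), "extrinsics" (4x4, takes a point from world to camera coordinates). Camera axes: x right, y down, z forward; pixel columns grow to the right and rows downward; lengths in m; the calibration is good to about 2 mm. A picture is of the moment at which its call begins. calibration takes no time and is no camera call.
- robot.close_job(): hands the job in; it is judged then, once.
The state is a dict: "t": time; "q": joint angles; "dq": joint speeds; "joint_torque": joint torques, N m; "tool_pos": TCP position; "orientation": TCP orientation; "force": force on the tool from outside, world axes, zero at the start; "wrist_torque": the same for the moment, N m; "opening": finger opening in m; "gripper_force": force on a finger pad.
Only numpy, scipy, OpenCV 4.12 (cv2) and the standard library are available. Lean on these libraries where they do the work, as an engineer would, in place of code of your own. Each camera call takes 0.05 s, during which the arm holds its last target. There are 200 camera calls.

## Task

Take the stack on the shop counter apart from the top down, one thing at a time, and set each on the display stand of its own shape: the spectacle case on the narrow stand, the round tin on the round one, the square tin on the square one and the wooden keepsake box on the large oblong one. Set each down gently, upright in the middle of its stand and squared up with it, and let go before you fetch the next. Tip nothing over, and leave the glass vase and the candlestick where they stand.

Things in the scene. Friction and masses are not known exactly. Their poses are not given: they have to be found in the camera images.
- case_mid (a point): Narrow black spectacle case, closed and rigid, 88 mm long (x) by 26 mm wide (y) by 20 mm high, about 60 g; on top of the stack at the start. Origin at its centre, half-way up, z up.
- roundtin_mid (a point): Round aluminium tin, lid on and rigid, 54 mm in diameter, 28 mm high, about 110 g; second from the top of the stack. Origin at its centre, half-way up, z up.
- squaretin_mid (a point): Square dark-steel tin, lid on and rigid, 62 mm by 62 mm by 32 mm high, about 160 g; third from the top of the stack, under the round tin. Origin at its centre, half-way up, z up, x and y along its sides.
- keepsake_mid (a point): Wooden keepsake box, closed and rigid, 116 mm long (x) by 66 mm wide (y) by 38 mm high, about 300 g; bottom of the stack, standing on the counter. The four things lie loose on one another, each roughly centred on and turned a little against the one below; the whole stack is 118 mm high. Origin at its centre, half-way up, z up.
- stand_narrow: Fixed display stand, a solid dark-wood block 20 mm high with a cork-faced flat top, narrow oblong, 108 mm (x) by 46 mm (y). Origin at the centre of its underside on the counter (flat top 20 mm above it), x along its length.
- stand_round: Fixed display stand, a solid dark-wood block 20 mm high with a cork-faced flat top, round, 74 mm in diameter. Origin at the centre of its underside on the counter (flat top 20 mm above it).
- stand_square: Fixed display stand, a solid dark-wood block 20 mm high with a cork-faced flat top, square, 82 mm by 82 mm. Origin at the centre of its underside on the counter (flat top 20 mm above it), x and y along its sides.
- stand_long: Fixed display stand, a solid dark-wood block 20 mm high with a cork-faced flat top, large oblong, 136 mm (x) by 86 mm (y). Origin at the centre of its underside on the counter (flat top 20 mm above it), x along its length.
- vase: Bystander: green glass bud vase, 72 mm in diameter at its widest, 125 mm high, loose on the counter. Origin at the centre of its underside.
- candlestick: Bystander: brass candlestick, foot 72 mm in diameter, 118 mm high, loose on the counter. Origin at the centre of its underside.

How it is judged:
On the way, in this order (a step that is already met when the one before it is completed fails the run):
1. the narrow spectacle case rests on its stand (horizontal distance between case_mid and stand_narrow below 0.012 m and z of case_mid in the frame of stand_narrow between 0.025 and 0.035 m and angle between case_mid's own z axis and vertical below 0.1 rad and angle between the x axis of case_mid and the x axis of stand_narrow, either way round below 0.2 rad and linear speed of case below 0.02 m/s), for 0.2 s.
2. the round tin rests on its stand (horizontal distance between roundtin_mid and stand_round below 0.012 m and z of roundtin_mid in the frame of stand_round between 0.029 and 0.039 m and angle between roundtin_mid's own z axis and vertical below 0.1 rad and linear speed of roundtin below 0.02 m/s), for 0.2 s.
3. the square tin rests on its stand (horizontal distance between squaretin_mid and stand_square below 0.012 m and z of squaretin_mid in the frame of stand_square between 0.031 and 0.041 m and angle between squaretin_mid's own z axis and vertical below 0.1 rad and (angle between the x axis of squaretin_mid and the x axis of stand_square, either way round below 0.2 rad or angle between the x axis of squaretin_mid and the y axis of stand_square, either way round below 0.2 rad) and linear speed of squaretin below 0.02 m/s), for 0.2 s.
4. the wooden keepsake box rests on its stand (horizontal distance between keepsake_mid and stand_long below 0.012 m and z of keepsake_mid in the frame of stand_long between 0.034 and 0.044 m and angle between keepsake_mid's own z axis and vertical below 0.1 rad and angle between the x axis of keepsake_mid and the x axis of stand_long, either way round below 0.2 rad and linear speed of keepsake below 0.02 m/s), for 0.2 s.
At the end, for the whole second after the job is handed in: Each of the four things rests released and upright (0.1 rad) on top of its own stand (height within 5 mm), its centre within 12 mm of the stand's; the case, square tin and keepsake box are squared up with their stands within 0.2 rad (any way round) (all of step 1 and all of step 2 and all of step 3 and all of step 4); the robot touches nothing.
It fails at once if the vase is moved by more than 15 mm or tipped (distance of vase from where it was at the start of the episode above 0.015 m or angle between vase's own z axis and vertical above 0.2 rad).
It fails at once if the candlestick is moved by more than 15 mm or tipped (distance of candlestick from where it was at the start of the episode above 0.015 m or angle between candlestick's own z axis and vertical above 0.2 rad).
It fails at once if a thing of the stack is tipped over (tilted more than 35 degrees) (angle between any of case_mid, roundtin_mid, squaretin_mid, keepsake_mid's own z axis and vertical above 0.61 rad).
It fails at once if a thing is dropped or slammed onto its stand (over 80 N) (contact force between case and stand_narrow above 80 N or contact force between roundtin and stand_round above 80 N or contact force between squaretin and stand_square above 80 N or contact force between keepsake and stand_long above 80 N).
It also fails if it takes over 125 s, if anything falls off the work surface, if the arm or the gripper's body presses on something with over 40 N, if the wrist force passes 120 N, or if a joint passes its speed limit or range.

## Working session

There is one attempt and no reset: what is moved stays moved. The work goes in short steps, Python scripts to look and compute and a tool call to move; the robot and the scene stay as the last step left them, time stands still between calls to the robot, and variables do not carry over. Pictures are saved under pics/ and viewed, at most 14 in all, crops included, and the job is handed in when it is done.

Besides the shell and the picture viewer there is one more tool, called after "Emit:" as name(argument=value, ...), one argument or row to a line, values as JSON. apply_moves: Moves the arm, as the interface text tells. Its arguments: {"type":"object","properties":{"series":{"type":"array"},"claw":{"type":"number"},"newtons":{"type":"number"}},"required":["series"]}

```bash
ls; mkdir -p pics; python3 - <<'E'
from plant import robot
import cv2,numpy as np
s=robot.read_state();print(s)
for n in("scene","top"):
    p,d=robot.read_camera(n);cv2.imwrite(f"pics/{n}0.png",p);np.savez(f"{n}0.npz",p=p,d=d);print(n,robot.calibration(n))
E
```

```text
pics
{'t': 0.0, 'q': array([-1.31939337e+00,  1.31167437e-01,  1.48928652e+00,  1.26769166e-05,
        1.52299979e+00, -8.53614519e-02]), 'dq': array([-7.88559333e-05, -6.83749042e-04,  1.32835184e-03,  6.34383410e-04,
       -2.28813390e-03, -1.29399005e-03]), 'joint_torque': array([ 1.94490975e-03, -5.59836566e+01, -4.91759026e+01,  7.69124413e-02,
        3.52145894e-02, -9.81356402e-05]), 'tool_pos': array([ 0.19824848, -0.56605669,  0.40367941]), 'orientation': array([-3.09533234e+00, -5.26180193e-01,  2.22471905e-04]), 'force': array([ 0.74264436,  0.22532296, -0.40158604]), 'wrist_torque': array([-0.02104782,  0.06529157,  0.02336773]), 'gripper_force': 0.0, 'opening': 0.09296556404306024}
scene {'fx': 481.9030182108376, 'fy': 481.9030182108376, 'cx': 281.02439799283286, 'cy': 213.63210202485868, 'extrinsics': array([[-0.26029554,  0.96540245, -0.01563125,  0.11965627],
       [ 0.69177344,  0.1751758 , -0.70054475, -0.3125437 ],
       [-0.67356941, -0.19316195, -0.71343725,  1.40457427],
       [ 0.        ,  0.        ,  0.        ,  1.        ]])}
top {'fx': 489.4910242640352, 'fy': 489.4910242640352, 'cx': 284.2055735360197, 'cy': 211.3785660607474, 'extrinsics': array([[-5.86521109e-04, -9.99812180e-01, -1.93716418e-02,
         2.66535453e-02],
       [-9.99116976e-01,  1.39971569e-03, -4.19917736e-02,
         5.29434801e-01],
       [ 4.20110015e-02,  1.93299071e-02, -9.98930143e-01,
         1.25228919e+00],
       [ 0.00000000e+00,  0.00000000e+00,  0.00000000e+00,
         1.00000000e+00]])}
```

View pics/scene0.png

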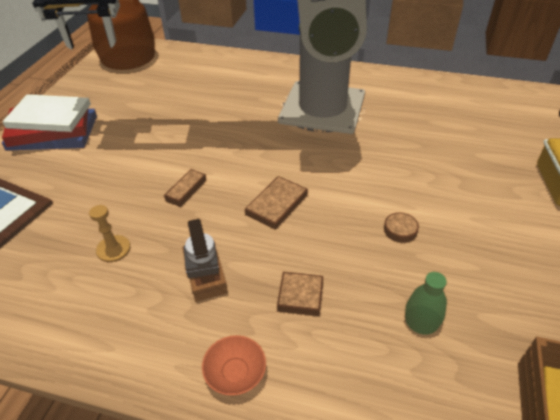

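View pics/top0.png

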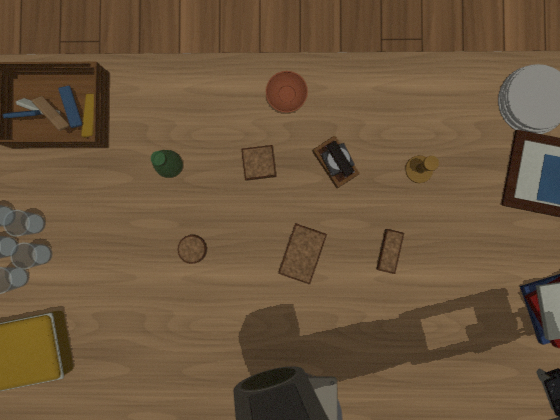

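The scene view shows the stack at about (203,255) and stands at (185,186) narrow, (277,201) long, (401,226) round and (300,292) square. The candlestick is at (110,245) and the vase at (427,305). In the top view the stack is at (337,160), the narrow stand (391,251), long (302,253), round (192,249) and square (259,162). Now I'll measure with depth slabs.

```bash
cat > h.py <<'E'
from plant import robot
import cv2,numpy as np
def world(n,d):
    c=robot.calibration(n);v,u=np.indices(d.shape)
    P=np.stack([(u-c["cx"])/c["fx"]*d,(v-c["cy"])/c["fy"]*d,d],-1)
    E=c["extrinsics"];W=(P-E[:3,3])@E[:3,:3];W[d<=0]=np.nan
    return W
def blobs(W,lo,hi,box,minn=40):
    x0,x1,y0,y1=box
    m=(W[...,2]>lo)&(W[...,2]<hi)&(W[...,0]>x0)&(W[...,0]<x1)&(W[...,1]>y0)&(W[...,1]<y1)
    n,l,st,_=cv2.connectedComponentsWithStats(m.astype(np.uint8))
    for i in range(1,n):
        if st[i,4]<minn: continue
        Q=W[l==i]; c,(a,b),an=cv2.minAreaRect((Q[:,:2]*1000).astype(np.float32))
        if a<b:a,b,an=b,a,an+90
        v,u=np.nonzero(l==i)
        print(f"n={st[i,4]} px({u.mean():.0f},{v.mean():.0f}) z={np.median(Q[:,2])*1000:.1f} rect c=({c[0]:.1f},{c[1]:.1f}) {a:.0f}x{b:.0f} longaxis yaw={(an+90)%180-90:.1f} mean=({Q[:,0].mean()*1e3:.1f},{Q[:,1].mean()*1e3:.1f})")
E
python3 - <<'E'
from h import *
for n in("top","scene"):
    d=np.load(n+"0.npz")["d"];W=world(n,d)
    print(n,"table z",np.nanmedian(W[230:250,330:360,2] if n=="top" else W[330:350,330:360,2]))
    for lo,hi in((.014,.026),(.031,.045),(.064,.076),(.091,.104),(.111,.130)):
        print(lo,hi);blobs(W,lo,hi,(.3,.8,-.4,.4))
E
```

```text
top table z -0.0007209150721153139
0.014 0.026
n=44 px(284,109) z=20.4 rect c=(794.0,27.5) 44x12 longaxis yaw=-88.9 mean=(794.8,25.6)
n=974 px(259,162) z=19.3 rect c=(657.0,92.3) 83x82 longaxis yaw=6.6 mean=(656.4,92.0)
n=48 px(416,168) z=16.2 rect c=(640.4,-312.6) 31x20 longaxis yaw=-0.3 mean=(639.9,-312.3)
n=1753 px(302,254) z=19.8 rect c=(421.3,-20.6) 136x86 longaxis yaw=-19.0 mean=(421.4,-20.6)
n=757 px(391,251) z=19.8 rect c=(427.7,-245.4) 108x47 longaxis yaw=-13.0 mean=(427.8,-244.7)
n=634 px(192,249) z=19.6 rect c=(432.8,263.4) 72x72 longaxis yaw=0.1 mean=(432.6,263.7)
0.031 0.045
n=445 px(334,163) z=37.2 rect c=(655.7,-105.9) 116x66 longaxis yaw=32.3 mean=(650.1,-100.1)
n=76 px(175,168) z=37.4 rect c=(644.1,307.7) 71x35 longaxis yaw=-26.2 mean=(640.3,303.9)
0.064 0.076
n=72 px(347,153) z=68.3 rect c=(669.0,-131.3) 61x14 longaxis yaw=31.4 mean=(670.6,-130.8)
n=101 px(169,163) z=70.8 rect c=(650.1,318.7) 61x48 longaxis yaw=-18.7 mean=(646.7,310.5)
n=55 px(326,156) z=69.2 rect c=(658.5,-76.1) 37x17 longaxis yaw=-4.1 mean=(662.9,-77.6)
0.091 0.104
n=49 px(346,154) z=96.8 rect c=(
[... 1716 characters left out ...]
) 62x62 longaxis yaw=-63.7 mean=(677.2,-100.7)
n=247 px(427,306) z=70.8 rect c=(665.8,322.7) 60x42 longaxis yaw=74.7 mean=(674.0,321.8)
0.091 0.104
n=113 px(209,242) z=97.2 rect c=(647.9,-87.8) 45x14 longaxis yaw=31.6 mean=(649.7,-88.0)
n=98 px(190,246) z=96.8 rect c=(668.7,-122.0) 42x12 longaxis yaw=31.4 mean=(669.3,-120.5)
n=162 px(431,294) z=95.5 rect c=(662.5,323.8) 39x27 longaxis yaw=74.6 mean=(666.1,323.2)
0.111 0.13
n=221 px(99,212) z=116.7 rect c=(644.2,-321.0) 36x35 longaxis yaw=87.6 mean=(645.1,-319.9)
n=498 px(198,237) z=116.9 rect c=(655.0,-107.5) 88x26 longaxis yaw=31.2 mean=(658.0,-105.8)
n=362 px(436,281) z=123.6 rect c=(654.5,325.7) 36x34 longaxis yaw=-14.2 mean=(658.2,324.9)
```

Depth gives heights and sizes matching the given ones within 1–2 mm, and the two views agree within about 4 mm, so I'll use their averages. Next is a helper that converts a target into tool-axis shifts.

```bash
cat > go.py <<'E'
# usage: go.py x y tip_z(mm) yaw(deg): prints turn (tool rotvec, first) and then shift in the turned tool frame
import sys,numpy as np
from plant import robot
from scipy.spatial.transform import Rotation as R
x,y,z,yaw=map(float,sys.argv[1:5]);s=robot.read_state()
T=R.from_euler('z',yaw,degrees=True)*R.from_euler('x',np.pi);C=R.from_rotvec(s["orientation"])
p=np.array([x,y,z+186]);c=s["tool_pos"]*1000
print("t",round(s["t"],2),"tip",(c-[0,0,186]).round(1),"turn",(C.inv()*T).as_rotvec().round(4),"shift",T.inv().apply(p-c).round(1),"open",s["opening"].round(4),"F",s["force"].round(1),s["gripper_force"].round(1))
E
python3 go.py 653 -108.5 204 31.4
```

```text
Traceback (most recent call last):
  File "go.py", line 8, in <module>
    print("t",round(s["t"],2),"tip",(c-[0,0,186]).round(1),"turn",(C.inv()*T).as_rotvec().round(4),"shift",T.inv().apply(p-c).round(1),"open",s["opening"].round(4),"F",s["force"].round(1),s["gripper_force"].round(1))
                                                                                                                                              ^^^^^^^^^^^^^^^^^^
AttributeError: 'float' object has no attribute 'round'
```

```bash
sed -i 's/s\["opening"\].round(4)/round(s["opening"],4)/; s/s\["gripper_force"\].round(1)/round(s["gripper_force"],1)/' go.py
python3 go.py 653 -108.5 204 31.4
```

```text
t 0.1 tip [ 198.2 -566.1  217.8] turn [-0.0016 -0.0003 -0.2112] shift [ 626.6 -153.6   13.8] open 0.0933 F [ 0.2  0.1 -0.9] 0.0
```

Emit:
apply_moves(
  series=[
    [[0, 0, 0], [0, 0, -0.105]],
    [[0, 0, 0], [0, 0, -0.106]],
    [[20, -5, 0], [0, 0, 0]],
    [[28, -7, 0], [0, 0, 0]],
    [[28, -7, 0], [0, 0, 0]],
    [[28, -7, 0], [0, 0, 0]],
    [[28, -7, 0], [0, 0, 0]],
    [[28, -7, 0], [0, 0, 0]],
    [[28, -7, 0], [0, 0, 0]],
    [[28, -7, 0], [0, 0, 0]],
    [[28, -7, 0], [0, 0, 0]],
    [[28, -7, 0], [0, 0, 0]],
  ],
  claw=1,
)

```text
t: 1.1
tool_pos: [0.3958, -0.3653, 0.4043]
orientation: [-3.024, -0.849, 0.001]
force: [-1.0, -0.4, 0.8]
opening: 0.0929
gripper_force: 0.0
```

Emit:
apply_moves(
  series=[
    [[28, -7, 0], [0, 0, 0]],
    [[28, -7, 0], [0, 0, 0]],
    [[28, -7, 0], [0, 0, 0]],
    [[28, -7, 0], [0, 0, 0]],
    [[28, -7, 0], [0, 0, 0]],
    [[28, -7, 0], [0, 0, 0]],
    [[28, -7, 0], [0, 0, 0]],
    [[28, -7, 0], [0, 0, 0]],
    [[28, -7, 0], [0, 0, 0]],
    [[28, -7, 0], [0, 0, 0]],
    [[28, -7, 0], [0, 0, 0]],
    [[20, -5, 0], [0, 0, 0]],
  ],
)

```text
t: 2.1
tool_pos: [0.6336, -0.1237, 0.404]
orientation: [-3.023, -0.851, 0.001]
force: [-0.7, 0.8, 0.7]
opening: 0.0931
gripper_force: 0.0
```

```bash
python3 go.py 653 -108.5 102 31.4
```

```text
t 2.1 tip [ 633.6 -123.7  218. ] turn [-0.001   0.0002  0.0009] shift [ 24.5  -2.8 116. ] open 0.0931 F [-0.7  0.8  0.7] 0.0
```

Emit:
apply_moves(
  series=[
    [[12, -1, 5], [0, 0, 0]],
    [[12, -2, 10], [0, 0, 0]],
    [[0, 0, 15], [0, 0, 0]],
    [[0, 0, 15], [0, 0, 0]],
    [[0, 0, 15], [0, 0, 0]],
    [[0, 0, 12], [0, 0, 0]],
    [[0, 0, 10], [0, 0, 0]],
    [[0, 0, 8], [0, 0, 0]],
    [[0, 0, 6], [0, 0, 0]],
    [[0, 0, 0], [0, 0, 0]],
    [[0, 0, 0], [0, 0, 0]],
  ],
)

```text
t: 3.02
tool_pos: [0.6513, -0.1108, 0.3088]
orientation: [3.025, 0.85, -0.0]
force: [-0.9, -1.2, -0.4]
opening: 0.0934
gripper_force: 0.0
```

```bash
python3 go.py 653 -108.5 102 31.4; python3 - <<'E'
from h import *
p,d=robot.read_camera("scene");cv2.imwrite("pics/s1.png",cv2.resize(p[180:330,100:300],None,fx=3,fy=3))
W=world("scene",d);blobs(W,.111,.121,(.6,.72,-.17,-.05))
E
```

```text
t 3.02 tip [ 651.3 -110.8  122.8] turn [ 0.      0.     -0.0004] shift [ 2.6 -1.1 20.8] open 0.0934 F [-0.9 -1.2 -0.4] 0.0
n=496 px(198,237) z=116.7 rect c=(655.1,-107.5) 89x26 longaxis yaw=31.1 mean=(657.9,-105.9)
```

View pics/s1.png

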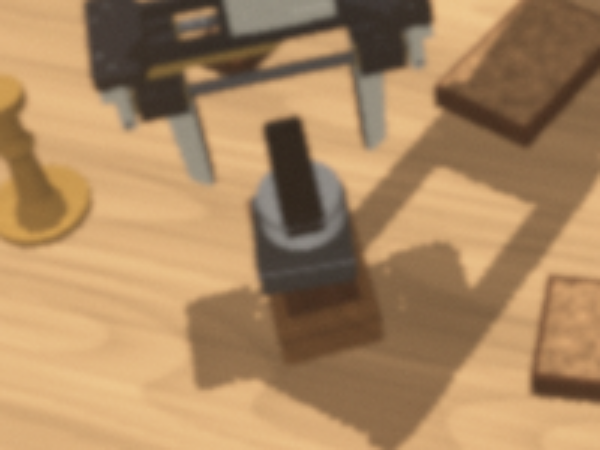

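The crop shows the open fingers straddling the case: tips at crop (207,180) and (372,145), case centre (295,178). I'll check the fingertip midpoint with depth.

```bash
python3 - <<'E'
from h import *
for n in("scene","top"):
    p,d=robot.read_camera(n);W=world(n,d);print(n)
    blobs(W,.123,.150,(.56,.75,-.2,-.02),10)
    blobs(W,.111,.121,(.6,.72,-.17,-.05))
E
```

```text
scene
n=77 px(224,223) z=137.6 rect c=(630.4,-64.1) 22x12 longaxis yaw=77.5 mean=(631.9,-60.3)
n=81 px(167,236) z=138.8 rect c=(685.1,-150.1) 19x10 longaxis yaw=-24.7 mean=(687.3,-150.5)
n=495 px(198,237) z=116.7 rect c=(654.6,-107.8) 90x26 longaxis yaw=31.2 mean=(658.1,-105.9)
top
n=74 px(348,171) z=116.0 rect c=(620.9,-127.6) 26x16 longaxis yaw=-59.1 mean=(620.7,-127.2)
```

The top-view values match the arm, and the scene view is biased by about +3.5 and +1.5 mm, so I'll use top-view coordinates from here.

Emit:
apply_moves(
  series=[
    [[1, -1, 5], [0, 0, 0]],
    [[0, 0, 5], [0, 0, 0]],
    [[0, 0, 5], [0, 0, 0]],
    [[0, 0, 3], [0, 0, 0]],
    [[0, 0, 2.5], [0, 0, 0]],
    [[0, 0, 0], [0, 0, 0]],
    [[0, 0, 0], [0, 0, 0]],
  ],
)

```text
t: 3.75
tool_pos: [0.6516, -0.1093, 0.2879]
orientation: [-3.024, -0.85, 0.001]
force: [-0.8, -0.8, 0.6]
opening: 0.0926
gripper_force: 0.0
```

Emit:
apply_moves(
  series=[
    [[0, 0, 0], [0, 0, 0]],
    [[0, 0, 0], [0, 0, 0]],
    [[0, 0, 0], [0, 0, 0]],
    [[0, 0, 0], [0, 0, 0]],
    [[0, 0, 0], [0, 0, 0]],
    [[0, 0, 0], [0, 0, 0]],
    [[0, 0, 0], [0, 0, 0]],
    [[0, 0, 0], [0, 0, 0]],
    [[0, 0, 0], [0, 0, 0]],
    [[0, 0, 0], [0, 0, 0]],
    [[0, 0, 0], [0, 0, 0]],
    [[0, 0, 0], [0, 0, 0]],
  ],
  claw=0,
  newtons=12,
)

```text
t: 4.75
tool_pos: [0.6516, -0.1093, 0.2882]
orientation: [3.024, 0.85, -0.0]
force: [0.6, 0.3, -0.6]
opening: 0.0262
gripper_force: 12.0
```

```bash
python3 go.py 651.5 -109.2 102 31.4
```

```text
t 4.75 tip [ 651.6 -109.3  102.2] turn [ 0.      0.     -0.0002] shift [-0.1 -0.2  0.2] open 0.0262 F [ 0.6  0.3 -0.6] 12.0
```

Emit:
apply_moves(
  series=[
    [[0, 0, -4], [0, 0, 0]],
    [[0, 0, -8], [0, 0, 0]],
    [[0, 0, -12], [0, 0, 0]],
    [[0, 0, -14], [0, 0, 0]],
    [[0, 0, -12], [0, 0, 0]],
    [[0, 0, 0], [0, 0, 0.11]],
    [[0, 0, 0], [0, 0, 0.11]],
    [[0, 0, 0], [0, 0, 0.11]],
    [[0, 0, 0], [0, 0, 0.11]],
    [[0, 0, 0], [0, 0, 0.11]],
    [[0, 0, 0], [0, 0, 0.11]],
    [[0, 0, 0], [0, 0, 0.113]],
  ],
)

```text
t: 5.75
tool_pos: [0.6519, -0.1094, 0.3402]
orientation: [3.12, -0.361, 0.003]
force: [-0.4, -0.0, -0.9]
opening: 0.0256
gripper_force: 12.0
```

Emit:
apply_moves(
  series=[
    [[-10, 10, 0], [0, 0, 0]],
    [[-16, 16, 0], [0, 0, 0]],
    [[-18, 17, 0], [0, 0, 0]],
    [[-18, 17, 0], [0, 0, 0]],
    [[-18, 17, 0], [0, 0, 0]],
    [[-18, 17, 0], [0, 0, 0]],
    [[-18, 17, 0], [0, 0, 0]],
    [[-18, 17, 0], [0, 0, 0]],
    [[-18, 17, 0], [0, 0, 0]],
    [[-16, 16, 0], [0, 0, 0]],
    [[-12, 12, 0], [0, 0, 0]],
    [[-8, 9, 0], [0, 0, 0]],
  ],
)

```text
t: 6.75
tool_pos: [0.4268, -0.2456, 0.34]
orientation: [3.12, -0.354, 0.003]
force: [0.1, 0.3, -1.4]
opening: 0.0262
gripper_force: 12.0
```

Emit:
apply_moves(
  series=[
    [[0, 0, 8], [0, 0, 0]],
    [[0, 0, 14], [0, 0, 0]],
    [[0, 0, 16], [0, 0, 0]],
    [[0, 0, 16], [0, 0, 0]],
    [[0, 0, 16], [0, 0, 0]],
    [[0, 0, 14], [0, 0, 0]],
    [[0, 0, 10], [0, 0, 0]],
    [[0, 0, 6], [0, 0, 0]],
    [[0, 0, 0], [0, 0, 0]],
    [[0, 0, 0], [0, 0, 0]],
  ],
)

```text
t: 7.58
tool_pos: [0.4281, -0.2447, 0.2385]
orientation: [-3.122, 0.353, -0.0]
force: [0.4, 0.3, -0.6]
opening: 0.0256
gripper_force: 12.0
```

```bash
python3 go.py 428 -245 24.5 -12.9; python3 - <<'E'
from h import *
for n in("scene","top"):
    p,d=robot.read_camera(n);W=world(n,d);print(n)
    blobs(W,.055,.075,(.36,.50,-.33,-.16),10)
    blobs(W,.091,.104,(.6,.72,-.17,-.05))
    if n=="scene":cv2.imwrite("pics/s2.png",cv2.resize(p[130:330,80:330],None,fx=3,fy=3))
E
```

```text
t 7.58 tip [ 428.1 -244.7   52.5] turn [-0.0001 -0.0001  0.0002] shift [-0.   0.3 28. ] open 0.0256 F [ 0.4  0.3 -0.6] 12.0
scene
n=25 px(195,162) z=64.8 rect c=(397.9,-224.2) 17x7 longaxis yaw=20.2 mean=(398.8,-224.3)
n=319 px(179,174) z=66.7 rect c=(442.7,-247.3) 64x51 longaxis yaw=-35.7 mean=(448.4,-243.9)
n=522 px(200,244) z=97.0 rect c=(657.6,-105.1) 53x53 longaxis yaw=6.9 mean=(659.3,-104.1)
top
n=17 px(397,235) z=66.0 rect c=(468.9,-253.2) 24x4 longaxis yaw=82.4 mean=(468.9,-251.3)
n=392 px(338,159) z=96.9 rect c=(653.2,-106.7) 52x51 longaxis yaw=1.4 mean=(653.3,-106.6)
```

View pics/s2.png

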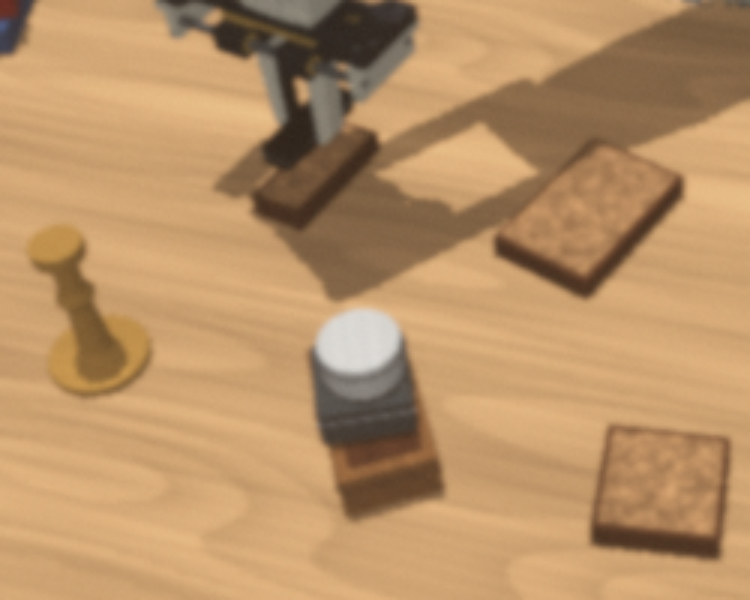

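The picture shows the case held level over the narrow stand (crop 315,170) and the round tin now exposed at crop (360,350). Lowering and releasing.

Emit:
apply_moves(
  series=[
    [[0, 0, 5], [0, 0, 0]],
    [[0, 0, 6], [0, 0, 0]],
    [[0, 0, 6], [0, 0, 0]],
    [[0, 0, 4], [0, 0, 0]],
    [[0, 0, 2.5], [0, 0, 0]],
    [[0, 0, 1.5], [0, 0, 0]],
    [[0, 0, 1], [0, 0, 0]],
    [[0, 0, 1], [0, 0, 0]],
    [[0, 0, 0.6], [0, 0, 0]],
    [[0, 0, 0.4], [0, 0, 0]],
    [[0, 0, 0], [0, 0, 0]],
    [[0, 0, 0], [0, 0, 0]],
  ],
)

```text
t: 8.68
tool_pos: [0.4278, -0.2448, 0.2104]
orientation: [3.122, -0.353, 0.0]
force: [-0.9, -0.3, -0.6]
opening: 0.0256
gripper_force: 12.0
```

```bash
python3 go.py 428 -245 24.2 -12.9
```

```text
t 8.68 tip [ 427.8 -244.8   24.4] turn [ 0.0001 -0.0002 -0.    ] shift [0.2 0.2 0.2] open 0.0256 F [-0.9 -0.3 -0.6] 12.0
```

Emit:
apply_moves(
  series=[
    [[0, 0, 0.5], [0, 0, 0]],
    [[0, 0, 0], [0, 0, 0]],
  ],
)

```text
t: 8.85
tool_pos: [0.4279, -0.2448, 0.2102]
orientation: [3.121, -0.353, 0.001]
force: [-1.1, 0.3, 4.2]
opening: 0.0261
gripper_force: 12.0
```

Emit:
apply_moves(
  series=[
    [[0, 0, 0], [0, 0, 0]],
    [[0, 0, 0], [0, 0, 0]],
    [[0, 0, 0], [0, 0, 0]],
    [[0, 0, 0], [0, 0, 0]],
    [[0, 0, 0], [0, 0, 0]],
    [[0, 0, 0], [0, 0, 0]],
    [[0, 0, 0], [0, 0, 0]],
    [[0, 0, 0], [0, 0, 0]],
  ],
  claw=1,
)

```text
t: 9.52
tool_pos: [0.4277, -0.2447, 0.2097]
orientation: [-3.122, 0.353, 0.0]
force: [-0.1, -0.3, -1.7]
opening: 0.0746
gripper_force: 0.0
```

Emit:
apply_moves(
  series=[
    [[0, 0, -6], [0, 0, 0]],
    [[0, 0, -12], [0, 0, 0]],
    [[0, 0, -20], [0, 0, 0]],
    [[0, 0, -24], [0, 0, 0]],
    [[0, 0, -24], [0, 0, 0]],
    [[0, 0, -20], [0, 0, 0]],
    [[0, 0, 0], [0, 0, -0.116]],
    [[0, 0, 0], [0, 0, -0.116]],
    [[0, 0, 0], [0, 0, -0.116]],
    [[0, 0, 0], [0, 0, -0.116]],
    [[0, 0, 0], [0, 0, -0.116]],
    [[0, 0, 0], [0, 0, -0.116]],
  ],
)

```text
t: 10.52
tool_pos: [0.4278, -0.2448, 0.3172]
orientation: [3.052, 0.741, 0.001]
force: [0.4, 0.7, -0.2]
opening: 0.0928
gripper_force: 0.0
```

```bash
python3 go.py 653.2 -106.7 130 27; python3 - <<'E'
from h import *
for n in("scene","top"):
    p,d=robot.read_camera(n);W=world(n,d);print(n)
    blobs(W,.033,.05,(.36,.50,-.33,-.16),30)
    blobs(W,.091,.104,(.6,.72,-.17,-.05)); blobs(W,.064,.076,(.6,.72,-.17,-.05))
E
```

```text
t 10.52 tip [ 427.8 -244.8  131.2] turn [ 0.0013 -0.0006  0.0053] shift [263.5 -20.7   1.2] open 0.0928 F [ 0.4  0.7 -0.2] 0.0
scene
n=306 px(184,179) z=38.5 rect c=(431.6,-241.8) 89x27 longaxis yaw=-13.3 mean=(434.5,-241.4)
n=517 px(200,244) z=97.0 rect c=(656.7,-105.4) 54x51 longaxis yaw=21.6 mean=(659.1,-104.3)
n=363 px(200,261) z=68.8 rect c=(661.7,-106.0) 62x62 longaxis yaw=26.0 mean=(677.4,-100.5)
top
n=141 px(394,241) z=38.7 rect c=(449.2,-249.6) 43x27 longaxis yaw=-11.7 mean=(452.7,-248.6)
n=389 px(338,158) z=96.7 rect c=(653.6,-106.8) 52x51 longaxis yaw=-44.9 mean=(653.5,-106.6)
n=218 px(337,159) z=69.1 rect c=(657.3,-108.0) 63x62 longaxis yaw=-63.4 mean=(657.3,-106.4)
```

The case sits on its stand: both measure about (431.7, -242) in the scene view. On to the round tin.

Emit:
apply_moves(
  series=[
    [[12, -1, 0], [0, 0, 0]],
    [[22, -2, 0], [0, 0, 0]],
    [[26, -2, 0], [0, 0, 0]],
    [[26, -2, 0], [0, 0, 0]],
    [[26, -2, 0], [0, 0, 0]],
    [[26, -2, 0], [0, 0, 0]],
    [[26, -2, 0], [0, 0, 0]],
    [[26, -2, 0], [0, 0, 0]],
    [[26, -2, 0], [0, 0, 0]],
    [[22, -2, 0], [0, 0, 0]],
    [[16, -1, 0], [0, 0, 0]],
    [[9.5, -0.7, 0], [0, 0, 0]],
  ],
)

```text
t: 11.62
tool_pos: [0.6549, -0.1047, 0.3159]
orientation: [-3.056, -0.729, -0.001]
force: [0.5, -0.1, 0.8]
opening: 0.093
gripper_force: 0.0
```

Emit:
apply_moves(
  series=[
    [[0, 0, 0], [0, 0, 0]],
    [[0, 0, 4], [0, 0, 0]],
    [[0, 0, 6], [0, 0, 0]],
    [[0, 0, 6], [0, 0, 0]],
    [[0, 0, 4], [0, 0, 0]],
    [[0, 0, 0], [0, 0, 0]],
    [[0, 0, 0], [0, 0, 0]],
  ],
)

```text
t: 12.2
tool_pos: [0.6527, -0.1071, 0.2951]
orientation: [-3.055, -0.731, 0.002]
force: [0.2, -0.2, 0.0]
opening: 0.0929
gripper_force: 0.0
```

```bash
python3 go.py 653.4 -106.8 74 27
```

```text
t 12.2 tip [ 652.7 -107.1  109.1] turn [-0.0007  0.0009 -0.0012] shift [ 0.8  0.  35.1] open 0.0929 F [ 0.2 -0.2  0. ] 0.0
```

Emit:
apply_moves(
  series=[
    [[0.8, 0, 5], [0, 0, 0]],
    [[0, 0, 8], [0, 0, 0]],
    [[0, 0, 8], [0, 0, 0]],
    [[0, 0, 6], [0, 0, 0]],
    [[0, 0, 4], [0, 0, 0]],
    [[0, 0, 2.5], [0, 0, 0]],
    [[0, 0, 1.5], [0, 0, 0]],
    [[0, 0, 0], [0, 0, 0]],
    [[0, 0, 0], [0, 0, 0]],
  ],
)

```text
t: 12.95
tool_pos: [0.654, -0.1064, 0.261]
orientation: [3.055, 0.733, 0.0]
force: [-0.9, -0.3, 0.1]
opening: 0.0929
gripper_force: 0.0
```

Emit:
apply_moves(
  series=[
    [[0, 0, 0], [0, 0, 0]],
    [[0, 0, 0], [0, 0, 0]],
    [[0, 0, 0], [0, 0, 0]],
    [[0, 0, 0], [0, 0, 0]],
    [[0, 0, 0], [0, 0, 0]],
    [[0, 0, 0], [0, 0, 0]],
    [[0, 0, 0], [0, 0, 0]],
    [[0, 0, 0], [0, 0, 0]],
    [[0, 0, 0], [0, 0, 0]],
  ],
  claw=0,
  newtons=15,
)

```text
t: 13.7
tool_pos: [0.6539, -0.1064, 0.2608]
orientation: [3.055, 0.733, 0.0]
force: [-0.6, -0.6, 0.4]
opening: 0.0538
gripper_force: 15.0
```

```bash
python3 go.py 432.7 263.5 74 27
```

```text
t 13.7 tip [ 653.9 -106.4   74.8] turn [ 0.     -0.     -0.0005] shift [ -29.2 -430.1    0.8] open 0.0538 F [-0.6 -0.6  0.4] 15.0
```

Emit:
apply_moves(
  series=[
    [[0, 0, -4], [0, 0, 0]],
    [[0, 0, -8], [0, 0, 0]],
    [[0, 0, -14], [0, 0, 0]],
    [[0, 0, -14], [0, 0, 0]],
    [[0, 0, -10], [0, 0, 0]],
    [[0, -6, -5], [0, 0, 0]],
    [[-1, -14, 0], [0, 0, 0]],
    [[-1, -20, 0], [0, 0, 0]],
    [[-2, -24, 0], [0, 0, 0]],
    [[-2, -26, 0], [0, 0, 0]],
    [[-2, -28, 0], [0, 0, 0]],
    [[-2, -28, 0], [0, 0, 0]],
  ],
)

```text
t: 14.7
tool_pos: [0.5778, 0.0203, 0.3162]
orientation: [3.055, 0.732, 0.001]
force: [0.9, -0.1, -1.4]
opening: 0.0542
gripper_force: 15.0
```

Emit:
apply_moves(
  series=[
    [[-2, -28, 0], [0, 0, 0]],
    [[-2, -28, 0], [0, 0, 0]],
    [[-2, -28, 0], [0, 0, 0]],
    [[-2, -28, 0], [0, 0, 0]],
    [[-2, -28, 0], [0, 0, 0]],
    [[-2, -28, 0], [0, 0, 0]],
    [[-2, -28, 0], [0, 0, 0]],
    [[-2, -26, 0], [0, 0, 0]],
    [[-2, -24, 0], [0, 0, 0]],
    [[-1, -18, 0], [0, 0, 0]],
    [[0, -12, 0], [0, 0, 0]],
    [[0, -8, 0], [0, 0, 0]],
  ],
)

```text
t: 15.7
tool_pos: [0.4322, 0.2649, 0.3163]
orientation: [-3.054, -0.735, -0.001]
force: [0.5, -0.4, -0.7]
opening: 0.0538
gripper_force: 15.0
```

Emit:
apply_moves(
  series=[
    [[0, 0, 8], [0, 0, 0]],
    [[0, 0, 14], [0, 0, 0]],
    [[0, 0, 16], [0, 0, 0]],
    [[0, 0, 16], [0, 0, 0]],
    [[0, 0, 12], [0, 0, 0]],
    [[0, 0, 8], [0, 0, 0]],
    [[0, 0, 4], [0, 0, 0]],
    [[0, 0, 0], [0, 0, 0]],
    [[0, 0, 0], [0, 0, 0]],
  ],
)

```text
t: 16.45
tool_pos: [0.4334, 0.2636, 0.2381]
orientation: [-3.055, -0.732, -0.001]
force: [-0.3, 0.5, -1.4]
opening: 0.0538
gripper_force: 15.0
```

```bash
python3 go.py 432.7 263.5 24.8 27;python3 - <<'E'
from h import *
for n in("scene","top"):
    p,d=robot.read_camera(n);W=world(n,d);print(n)
    blobs(W,.05,.085,(.37,.50,.2,.33),10)
    blobs(W,.064,.076,(.6,.72,-.17,-.05))
E
```

```text
t 16.45 tip [433.4 263.6  52.1] turn [ 0.0001 -0.0004 -0.0007] shift [-0.6 -0.2 27.3] open 0.0538 F [-0.3  0.5 -1.4] 15.0
scene
n=703 px(406,210) z=73.5 rect c=(439.5,264.0) 78x53 longaxis yaw=-40.2 mean=(443.8,266.4)
n=821 px(200,255) z=69.0 rect c=(660.7,-106.5) 65x62 longaxis yaw=26.5 mean=(663.1,-105.2)
top
n=32 px(189,246) z=75.2 rect c=(442.0,260.0) 32x7 longaxis yaw=20.9 mean=(440.9,259.5)
n=618 px(338,159) z=68.9 rect c=(657.2,-107.9) 62x61 longaxis yaw=-63.7 mean=(656.6,-107.6)
```

Emit:
apply_moves(
  series=[
    [[-0.6, 0, 5], [0, 0, 0]],
    [[0, 0, 6], [0, 0, 0]],
    [[0, 0, 6], [0, 0, 0]],
    [[0, 0, 4], [0, 0, 0]],
    [[0, 0, 2], [0, 0, 0]],
    [[0, 0, 1.5], [0, 0, 0]],
    [[0, 0, 1], [0, 0, 0]],
    [[0, 0, 1], [0, 0, 0]],
    [[0, 0, 0.6], [0, 0, 0]],
    [[0, 0, 0.5], [0, 0, 0]],
    [[0, 0, 0.2], [0, 0, 0]],
    [[0, 0, 0], [0, 0, 0]],
  ],
)

```text
t: 17.55
tool_pos: [0.4326, 0.2635, 0.2107]
orientation: [-3.055, -0.733, -0.0]
force: [-3.3, -1.6, 5.9]
opening: 0.0541
gripper_force: 15.0
```

Emit:
apply_moves(
  series=[
    [[0, 0, 0], [0, 0, 0]],
    [[0, 0, 0], [0, 0, 0]],
    [[0, 0, 0], [0, 0, 0]],
    [[0, 0, 0], [0, 0, 0]],
    [[0, 0, 0], [0, 0, 0]],
    [[0, 0, 0], [0, 0, 0]],
    [[0, 0, 0], [0, 0, 0]],
    [[0, 0, 0], [0, 0, 0]],
  ],
  claw=1,
)

```text
t: 18.22
tool_pos: [0.4325, 0.2634, 0.2099]
orientation: [-3.055, -0.733, 0.0]
force: [-0.2, 1.0, -0.2]
opening: 0.0931
gripper_force: 0.0
```

Emit:
apply_moves(
  series=[
    [[0, 0, -6], [0, 0, 0]],
    [[0, 0, -12], [0, 0, 0]],
    [[0, 0, -18], [0, 0, 0]],
    [[0, 0, -20], [0, 0, 0]],
    [[0, 0, -18], [0, 0, 0]],
    [[0, 0, -12], [0, 0, 0]],
    [[0, 0, -6], [0, 0, 0]],
    [[0, 0, 0], [0, 0, 0]],
    [[0, 0, 0], [0, 0, 0]],
  ],
)

```text
t: 18.97
tool_pos: [0.4324, 0.2634, 0.3019]
orientation: [-3.055, -0.733, -0.0]
force: [-0.2, -0.6, 0.1]
opening: 0.0931
gripper_force: 0.0
```

```bash
python3 go.py 657.2 -107.9 115 26.4; python3 - <<'E'
from h import *
for n in("scene","top"):
    p,d=robot.read_camera(n);W=world(n,d);print(n)
    blobs(W,.04,.055,(.37,.50,.2,.33),10)
E
```

```text
t 18.97 tip [432.4 263.4 115.9] turn [-0.     -0.0002  0.0101] shift [ 36.3 432.5   0.9] open 0.0931 F [-0.2 -0.6  0.1] 0.0
scene
n=410 px(404,216) z=46.8 rect c=(436.0,265.1) 54x52 longaxis yaw=11.9 mean=(438.4,265.3)
top
n=148 px(187,246) z=47.2 rect c=(440.5,270.7) 32x30 longaxis yaw=25.0 mean=(440.3,270.1)
```

The round tin is centred on its stand: (436,265) against (436.7,265.2). Going to the square tin.

Emit:
apply_moves(
  series=[
    [[0, 0, 0], [0, 0, 0.01]],
    [[1, 16, 0], [0, 0, 0]],
    [[2, 26, 0], [0, 0, 0]],
    [[3, 30, 0], [0, 0, 0]],
    [[3, 30, 0], [0, 0, 0]],
    [[3, 30, 0], [0, 0, 0]],
    [[3, 30, 0], [0, 0, 0]],
    [[3, 30, 0], [0, 0, 0]],
    [[3, 30, 0], [0, 0, 0]],
    [[3, 30, 0], [0, 0, 0]],
    [[3, 30, 0], [0, 0, 0]],
    [[3, 30, 0], [0, 0, 0]],
  ],
)

```text
t: 20.07
tool_pos: [0.5984, -0.0041, 0.3007]
orientation: [-3.058, -0.716, 0.003]
force: [0.4, -0.0, -1.0]
opening: 0.093
gripper_force: 0.0
```

Emit:
apply_moves(
  series=[
    [[2, 30, 0], [0, 0, 0]],
    [[2, 30, 0], [0, 0, 0]],
    [[2, 26, 0], [0, 0, 0]],
    [[0, 18, 0], [0, 0, 0]],
    [[0, 12, 0], [0, 0, 0]],
    [[0, 4, 0], [0, 0, 0]],
    [[0, 0, 5], [0, 0, 0]],
    [[0, 0, 10], [0, 0, 0]],
    [[0, 0, 10], [0, 0, 0]],
    [[0, 0, 5], [0, 0, 0]],
    [[0, 0, 0], [0, 0, 0]],
    [[0, 0, 0], [0, 0, 0]],
  ],
)

```text
t: 21.07
tool_pos: [0.6564, -0.1068, 0.271]
orientation: [-3.057, -0.718, 0.002]
force: [0.2, -0.0, -0.6]
opening: 0.0929
gripper_force: 0.0
```

```bash
python3 go.py 657.2 -107.9 42.5 26.4
```

```text
t 21.07 tip [ 656.4 -106.8   85. ] turn [-0.0012  0.0013  0.0008] shift [ 0.3  1.4 42.5] open 0.0929 F [ 0.2 -0.  -0.6] 0.0
```

Emit:
apply_moves(
  series=[
    [[0.3, 1.2, 5], [0, 0, 0]],
    [[0, 0, 10], [0, 0, 0]],
    [[0, 0, 10], [0, 0, 0]],
    [[0, 0, 7], [0, 0, 0]],
    [[0, 0, 5], [0, 0, 0]],
    [[0, 0, 3], [0, 0, 0]],
    [[0, 0, 2], [0, 0, 0]],
    [[0, 0, 0], [0, 0, 0]],
    [[0, 0, 0], [0, 0, 0]],
  ],
)

```text
t: 21.82
tool_pos: [0.6578, -0.1085, 0.2302]
orientation: [3.058, 0.717, 0.001]
force: [-0.8, 0.1, 0.4]
opening: 0.093
gripper_force: 0.0
```

Emit:
apply_moves(
  series=[
    [[0, 0, 0], [0, 0, 0]],
    [[0, 0, 0], [0, 0, 0]],
    [[0, 0, 0], [0, 0, 0]],
    [[0, 0, 0], [0, 0, 0]],
    [[0, 0, 0], [0, 0, 0]],
    [[0, 0, 0], [0, 0, 0]],
    [[0, 0, 0], [0, 0, 0]],
    [[0, 0, 0], [0, 0, 0]],
    [[0, 0, 0], [0, 0, 0]],
  ],
  claw=0,
  newtons=18,
)

```text
t: 22.57
tool_pos: [0.6577, -0.1085, 0.2301]
orientation: [3.058, 0.717, 0.0]
force: [-0.1, 1.0, 1.7]
opening: 0.062
gripper_force: 18.0
```

```bash
python3 go.py 657 92.3 90 6.6
```

```text
t 22.57 tip [ 657.7 -108.5   44.1] turn [ 1.000e-04 -1.000e-04  3.456e-01] shift [  22.4 -199.6  -45.9] open 0.062 F [-0.1  1.   1.7] 18.0
```

Emit:
apply_moves(
  series=[
    [[0, 0, -4], [0, 0, 0]],
    [[0, 0, -8], [0, 0, 0]],
    [[0, 0, -12], [0, 0, 0]],
    [[0, 0, -12], [0, 0, 0]],
    [[0, 0, -8], [0, 0, 0]],
    [[0, 0, -2], [0, 0, 0]],
    [[0, 0, 0], [0, 0, 0.06]],
    [[0, 0, 0], [0, 0, 0.09]],
    [[0, 0, 0], [0, 0, 0.09]],
    [[0, 0, 0], [0, 0, 0.07]],
    [[0, 0, 0], [0, 0, 0.036]],
  ],
)

```text
t: 23.48
tool_pos: [0.6576, -0.1085, 0.2761]
orientation: [3.137, 0.174, 0.0]
force: [-0.9, 0.4, -0.6]
opening: 0.062
gripper_force: 18.0
```

Emit:
apply_moves(
  series=[
    [[0, -6, 0], [0, 0, 0]],
    [[2, -12, 0], [0, 0, 0]],
    [[2, -18, 0], [0, 0, 0]],
    [[3, -22, 0], [0, 0, 0]],
    [[3, -24, 0], [0, 0, 0]],
    [[3, -24, 0], [0, 0, 0]],
    [[3, -24, 0], [0, 0, 0]],
    [[3, -22, 0], [0, 0, 0]],
    [[2, -18, 0], [0, 0, 0]],
    [[1.4, -14, 0], [0, 0, 0]],
    [[0, -10, 0], [0, 0, 0]],
    [[0, -5.6, 0], [0, 0, 0]],
  ],
)

```text
t: 24.48
tool_pos: [0.6567, 0.0941, 0.2759]
orientation: [-3.136, -0.183, 0.0]
force: [0.0, 0.7, -0.2]
opening: 0.0622
gripper_force: 18.0
```

Emit:
apply_moves(
  series=[
    [[0, 0, 4], [0, 0, 0]],
    [[0, 0, 8], [0, 0, 0]],
    [[0, 0, 10], [0, 0, 0]],
    [[0, 0, 8], [0, 0, 0]],
    [[0, 0, 4], [0, 0, 0]],
    [[0, 0, 0], [0, 0, 0]],
    [[0, 0, 0], [0, 0, 0]],
  ],
)

```text
t: 25.07
tool_pos: [0.6568, 0.0919, 0.2412]
orientation: [3.136, 0.179, -0.002]
force: [0.1, -0.6, -1.7]
opening: 0.0619
gripper_force: 18.0
```

```bash
python3 go.py 657 92.3 26.1 6.6;python3 - <<'E'
from h import *
for n in("scene","top"):
    p,d=robot.read_camera(n);W=world(n,d);print(n)
    blobs(W,.070,.09,(.6,.72,.03,.16),10)
    blobs(W,.03,.045,(.57,.74,-.19,-.03))
    cv2.imwrite(f"pics/{n}3.png",p)
E
```

```text
t 25.07 tip [656.8  91.9  55.2] turn [-0.0001  0.0013 -0.001 ] shift [ 0.2 -0.4 29.1] open 0.0619 F [ 0.1 -0.6 -1.7] 18.0
scene
n=1084 px(301,273) z=80.0 rect c=(660.7,93.7) 92x62 longaxis yaw=-84.2 mean=(664.8,94.0)
n=1586 px(204,266) z=37.4 rect c=(659.2,-105.1) 120x67 longaxis yaw=32.9 mean=(663.6,-102.1)
top
n=97 px(257,169) z=79.8 rect c=(630.1,91.7) 56x9 longaxis yaw=-83.0 mean=(629.9,91.4)
n=1185 px(336,161) z=37.3 rect c=(656.2,-106.1) 116x67 longaxis yaw=33.0 mean=(655.6,-105.8)
```

View pics/scene3.png

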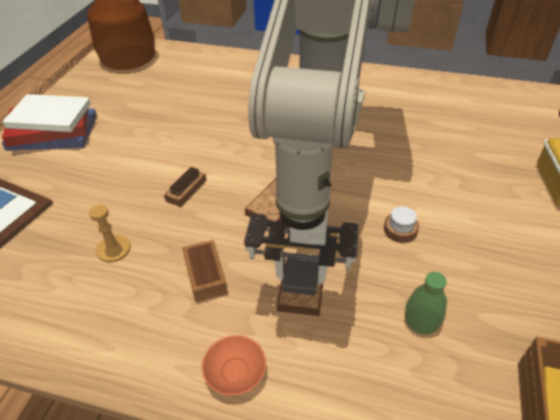

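The picture shows the case at (185,185) and the round tin at (403,222) sitting on their stands, the box alone at (204,268), and the square tin over its stand at (300,285). Lowering it.

Emit:
apply_moves(
  series=[
    [[0.2, -0.4, 5], [0, 0, 0]],
    [[0, 0, 6], [0, 0, 0]],
    [[0, 0, 6], [0, 0, 0]],
    [[0, 0, 5], [0, 0, 0]],
    [[0, 0, 3], [0, 0, 0]],
    [[0, 0, 1.5], [0, 0, 0]],
    [[0, 0, 1], [0, 0, 0]],
    [[0, 0, 1], [0, 0, 0]],
    [[0, 0, 0.6], [0, 0, 0]],
    [[0, 0, 0.4], [0, 0, 0]],
    [[0, 0, 0.2], [0, 0, 0]],
    [[0, 0, 0], [0, 0, 0]],
  ],
)

```text
t: 26.17
tool_pos: [0.6572, 0.0928, 0.2124]
orientation: [3.136, 0.18, 0.0]
force: [-0.9, -0.3, -0.9]
opening: 0.0618
gripper_force: 18.0
```

Emit:
apply_moves(
  series=[
    [[0, 0, 0], [0, 0, 0]],
    [[0, 0, 0], [0, 0, 0]],
    [[0, 0, 0], [0, 0, 0]],
    [[0, 0, 0], [0, 0, 0]],
    [[0, 0, 0], [0, 0, 0]],
    [[0, 0, 0], [0, 0, 0]],
    [[0, 0, 0], [0, 0, 0]],
    [[0, 0, 0], [0, 0, 0]],
  ],
  claw=1,
)

```text
t: 26.83
tool_pos: [0.6572, 0.0928, 0.2122]
orientation: [-3.136, -0.18, 0.0]
force: [-0.5, -0.7, -0.1]
opening: 0.0927
gripper_force: 0.0
```

Emit:
apply_moves(
  series=[
    [[0, 0, -5], [0, 0, 0]],
    [[0, 0, -10], [0, 0, 0]],
    [[0, 0, -15], [0, 0, 0]],
    [[0, 0, -15], [0, 0, 0]],
    [[0, 0, -10], [0, 0, 0]],
    [[0, 0, -5], [0, 0, 0]],
    [[0, 0, 0], [0, 0, -0.115]],
    [[0, 0, 0], [0, 0, -0.115]],
    [[0, 0, 0], [0, 0, -0.115]],
    [[0, 0, 0], [0, 0, -0.115]],
    [[0, 0, 0], [0, 0, 0]],
    [[0, 0, 0], [0, 0, 0]],
  ],
)

```text
t: 27.83
tool_pos: [0.6572, 0.0928, 0.2726]
orientation: [3.014, 0.885, 0.001]
force: [0.5, -0.0, 0.5]
opening: 0.093
gripper_force: 0.0
```

```bash
python3 go.py 656.2 -106.1 80 32.9; python3 - <<'E'
from h import *
for n in("scene","top"):
    p,d=robot.read_camera(n);W=world(n,d);print(n)
    blobs(W,.043,.06,(.6,.72,.03,.16),10)
E
```

```text
t 27.83 tip [657.2  92.8  86.6] turn [ 0.0002 -0.0003 -0.0031] shift [-108.9  166.4    6.6] open 0.093 F [ 0.5 -0.   0.5] 0.0
scene
n=944 px(301,282) z=50.9 rect c=(660.5,94.2) 63x62 longaxis yaw=6.5 mean=(663.7,95.0)
top
n=145 px(259,169) z=50.7 rect c=(631.4,90.1) 59x25 longaxis yaw=-59.2 mean=(635.6,88.5)
```

The square tin is centred, (660.5,94.2) against (660.6,93.7), and squared up. Now the keepsake box.

Emit:
apply_moves(
  series=[
    [[-6, 8, 0], [0, 0, 0]],
    [[-9, 14, 0], [0, 0, 0]],
    [[-12, 18, 0], [0, 0, 0]],
    [[-14, 20, 0], [0, 0, 0]],
    [[-14, 22, 0], [0, 0, 0]],
    [[-14, 22, 0], [0, 0, 0]],
    [[-13, 20, 0], [0, 0, 0]],
    [[-11, 18, 0], [0, 0, 0]],
    [[-8, 12, 0], [0, 0, 0]],
    [[-5, 8, 0], [0, 0, 0]],
    [[-3, 4.4, 0], [0, 0, 0]],
  ],
)

```text
t: 28.85
tool_pos: [0.656, -0.1075, 0.2722]
orientation: [3.014, 0.888, -0.0]
force: [0.6, 0.0, 0.7]
opening: 0.0926
gripper_force: 0.0
```

Emit:
apply_moves(
  series=[
    [[0, 0, 5], [0, 0, 0]],
    [[0, 0, 8], [0, 0, 0]],
    [[0, 0, 10], [0, 0, 0]],
    [[0, 0, 7], [0, 0, 0]],
    [[0, 0, 0], [0, 0, 0]],
    [[0, 0, 0], [0, 0, 0]],
  ],
)

```text
t: 29.35
tool_pos: [0.6557, -0.1053, 0.2407]
orientation: [-3.011, -0.891, 0.003]
force: [0.1, 0.3, 1.0]
opening: 0.0929
gripper_force: 0.0
```

```bash
python3 go.py 656.2 -106.1 9 32.9
```

```text
t 29.35 tip [ 655.7 -105.3   54.7] turn [-0.0019  0.0017  0.0015] shift [ 0.   0.9 45.7] open 0.0929 F [0.1 0.3 1. ] 0.0
```

Emit:
apply_moves(
  series=[
    [[0, 0.7, 5], [0, 0, 0]],
    [[0, 0, 9], [0, 0, 0]],
    [[0, 0, 10], [0, 0, 0]],
    [[0, 0, 8], [0, 0, 0]],
    [[0, 0, 6], [0, 0, 0]],
    [[0, 0, 4], [0, 0, 0]],
    [[0, 0, 2], [0, 0, 0]],
    [[0, 0, 1], [0, 0, 0]],
    [[0, 0, 0], [0, 0, 0]],
    [[0, 0, 0], [0, 0, 0]],
  ],
)

```text
t: 30.18
tool_pos: [0.6567, -0.1068, 0.1977]
orientation: [3.012, 0.89, 0.001]
force: [0.7, -0.0, 0.4]
opening: 0.0928
gripper_force: 0.0
```

Emit:
apply_moves(
  series=[
    [[0, 0, 0], [0, 0, 0]],
    [[0, 0, 0], [0, 0, 0]],
    [[0, 0, 0], [0, 0, 0]],
    [[0, 0, 0], [0, 0, 0]],
    [[0, 0, 0], [0, 0, 0]],
    [[0, 0, 0], [0, 0, 0]],
    [[0, 0, 0], [0, 0, 0]],
    [[0, 0, 0], [0, 0, 0]],
    [[0, 0, 0], [0, 0, 0]],
  ],
  claw=0,
  newtons=28,
)

```text
t: 30.93
tool_pos: [0.6566, -0.1067, 0.1974]
orientation: [3.013, 0.891, 0.0]
force: [0.4, -0.4, 1.3]
opening: 0.066
gripper_force: 28.0
```

```bash
python3 go.py 421.3 -20.6 70 -19
```

```text
t 30.93 tip [ 656.6 -106.7   11.4] turn [ 1.000e-04 -2.000e-04  9.064e-01] shift [-250.5   -4.8  -58.6] open 0.066 F [ 0.4 -0.4  1.3] 28.0
```

Emit:
apply_moves(
  series=[
    [[0, 0, -4], [0, 0, 0]],
    [[0, 0, -8], [0, 0, 0]],
    [[0, 0, -12], [0, 0, 0]],
    [[0, 0, -14], [0, 0, 0]],
    [[0, 0, -12], [0, 0, 0]],
    [[0, 0, -8], [0, 0, 0]],
    [[0, 0, 0], [0, 0, 0.05]],
    [[0, 0, 0], [0, 0, 0.09]],
    [[0, 0, 0], [0, 0, 0.1]],
    [[0, 0, 0], [0, 0, 0.11]],
    [[0, 0, 0], [0, 0, 0.11]],
    [[0, 0, 0], [0, 0, 0.11]],
  ],
)

```text
t: 31.93
tool_pos: [0.6567, -0.1068, 0.2563]
orientation: [3.141, -0.001, 0.002]
force: [0.1, 0.9, -3.3]
opening: 0.0658
gripper_force: 28.0
```

Emit:
apply_moves(
  series=[
    [[0, 0, 0], [0, 0, 0.11]],
    [[0, 0, 0], [0, 0, 0.1]],
    [[0, 0, 0], [0, 0, 0.08]],
    [[0, 0, 0], [0, 0, 0.046]],
    [[-6, 0, 0], [0, 0, 0]],
    [[-12, 0, 0], [0, 0, 0]],
    [[-18, 0, 0], [0, 0, 0]],
    [[-22, -1, 0], [0, 0, 0]],
    [[-24, -1, 0], [0, 0, 0]],
    [[-24, -1, 0], [0, 0, 0]],
    [[-24, -1, 0], [0, 0, 0]],
    [[-24, -0.8, 0], [0, 0, 0]],
  ],
)

```text
t: 32.93
tool_pos: [0.5111, -0.0516, 0.2557]
orientation: [-3.099, 0.515, -0.001]
force: [-0.6, 0.3, -3.3]
opening: 0.0657
gripper_force: 28.0
```

Emit:
apply_moves(
  series=[
    [[-24, 0, 0], [0, 0, 0]],
    [[-22, 0, 0], [0, 0, 0]],
    [[-20, 0, 0], [0, 0, 0]],
    [[-15, 0, 0], [0, 0, 0]],
    [[-10, 0, 0], [0, 0, 0]],
    [[-5.5, 0, 0], [0, 0, 0]],
    [[0, 0, 3], [0, 0, 0]],
    [[0, 0, 5], [0, 0, 0]],
    [[0, 0, 3], [0, 0, 0]],
    [[0, 0, 0], [0, 0, 0]],
    [[0, 0, 0], [0, 0, 0]],
  ],
)

```text
t: 33.85
tool_pos: [0.4214, -0.0209, 0.2438]
orientation: [-3.099, 0.518, 0.002]
force: [-0.1, -0.5, -4.0]
opening: 0.0655
gripper_force: 28.0
```

```bash
python3 go.py 421.3 -20.6 31.4 -19;python3 - <<'E'
from h import *
for n in("scene","top"):
    p,d=robot.read_camera(n);W=world(n,d);print(n)
    blobs(W,.078,.092,(.33,.52,-.12,.08),10)
    cv2.imwrite(f"pics/{n}4.png",p)
E
```

```text
t 33.85 tip [421.4 -20.9  57.8] turn [0.0002 0.001  0.0004] shift [-0.1 -0.2 26.4] open 0.0655 F [-0.1 -0.5 -4. ] 28.0
scene
n=888 px(271,181) z=83.9 rect c=(439.1,-27.8) 95x94 longaxis yaw=-35.1 mean=(441.0,-26.1)
top
n=158 px(308,235) z=84.1 rect c=(469.4,-37.3) 66x17 longaxis yaw=76.0 mean=(470.1,-33.8)
```

View pics/scene4.png

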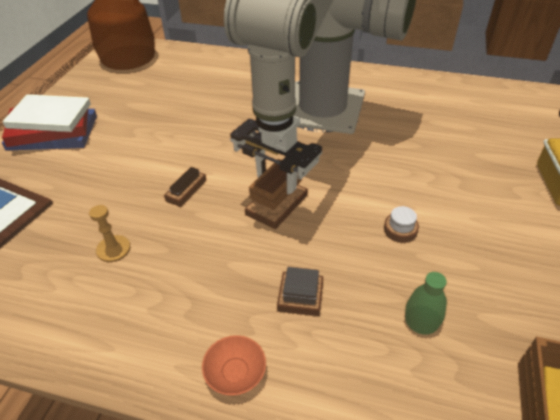

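The picture shows the box held level above the long stand (277,195), with the other three things on theirs. Lowering, releasing and backing off.

Emit:
apply_moves(
  series=[
    [[0, 0, 5], [0, 0, 0]],
    [[0, 0, 6], [0, 0, 0]],
    [[0, 0, 5], [0, 0, 0]],
    [[0, 0, 4], [0, 0, 0]],
    [[0, 0, 2], [0, 0, 0]],
    [[0, 0, 1.2], [0, 0, 0]],
    [[0, 0, 1], [0, 0, 0]],
    [[0, 0, 1], [0, 0, 0]],
    [[0, 0, 0.6], [0, 0, 0]],
    [[0, 0, 0.5], [0, 0, 0]],
    [[0, 0, 0.3], [0, 0, 0]],
    [[0, 0, 0], [0, 0, 0]],
  ],
)

```text
t: 34.95
tool_pos: [0.4212, -0.0207, 0.2177]
orientation: [-3.099, 0.518, -0.0]
force: [0.6, -0.2, -3.5]
opening: 0.0658
gripper_force: 28.0
```

Emit:
apply_moves(
  series=[
    [[0, 0, 0], [0, 0, 0]],
    [[0, 0, 0], [0, 0, 0]],
    [[0, 0, 0], [0, 0, 0]],
    [[0, 0, 0], [0, 0, 0]],
    [[0, 0, 0], [0, 0, 0]],
    [[0, 0, 0], [0, 0, 0]],
    [[0, 0, 0], [0, 0, 0]],
    [[0, 0, 0], [0, 0, 0]],
  ],
  claw=1,
)

```text
t: 35.62
tool_pos: [0.4212, -0.0207, 0.2176]
orientation: [3.099, -0.518, 0.0]
force: [-0.7, -0.7, 0.7]
opening: 0.0931
gripper_force: 0.0
```

Emit:
apply_moves(
  series=[
    [[0, 0, -5], [0, 0, 0]],
    [[0, 0, -10], [0, 0, 0]],
    [[0, 0, -20], [0, 0, 0]],
    [[0, 0, -25], [0, 0, 0]],
    [[0, 0, -25], [0, 0, 0]],
    [[0, 0, -25], [0, 0, 0]],
    [[0, 0, -20], [0, 0, 0]],
    [[0, 0, -10], [0, 0, 0]],
    [[0, 0, 0], [0, 0, 0]],
    [[0, 0, 0], [0, 0, 0]],
    [[0, 0, 0], [0, 0, 0]],
    [[0, 0, 0], [0, 0, 0]],
  ],
)

```text
t: 36.62
tool_pos: [0.4207, -0.0206, 0.3559]
orientation: [-3.099, 0.518, 0.005]
force: [-0.0, -0.4, 0.0]
opening: 0.0926
gripper_force: 0.0
```

```bash
python3 - <<'E'
from h import *
print(robot.read_state()["force"])
p,d=robot.read_camera("scene");W=world("scene",d)
blobs(W,.052,.064,(.33,.52,-.12,.08)); blobs(W,.033,.046,(.36,.50,-.33,-.16),30);blobs(W,.04,.055,(.37,.50,.2,.33));blobs(W,.045,.06,(.6,.72,.03,.16));blobs(W,.11,.13,(.6,.7,-.4,.4))
E
```

```text
[-0.04447759 -0.39374096  0.02911499]
n=1085 px(276,187) z=57.3 rect c=(424.6,-19.5) 118x69 longaxis yaw=-19.0 mean=(428.5,-18.9)
n=303 px(184,179) z=38.7 rect c=(431.7,-242.7) 87x27 longaxis yaw=-13.3 mean=(434.4,-241.5)
n=407 px(404,216) z=46.8 rect c=(435.5,266.2) 54x52 longaxis yaw=-23.1 mean=(438.4,265.4)
n=918 px(301,282) z=51.0 rect c=(660.2,94.2) 64x62 longaxis yaw=6.7 mean=(663.1,94.8)
n=225 px(99,212) z=116.5 rect c=(643.6,-321.1) 35x35 longaxis yaw=-89.9 mean=(645.0,-320.0)
n=368 px(435,281) z=123.6 rect c=(655.3,325.4) 36x34 longaxis yaw=-11.7 mean=(658.4,324.7)
```

All four things are centred and squared up on their stands, and the bystanders haven't moved.

```bash
python3 -c "
from plant import robot
print(robot.close_job())"
```

```text
the job is handed in; nothing more can be done
None
```

The job is handed in: by the last depth check all four things rest released on their own stands, within about 2 mm of centre and squared up, and the vase and candlestick have not moved (hand-in returned no verdict).

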